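# Tip the spool case's lid shut and snap its catch

### The arm

A 6-joint arm with a two-finger parallel gripper is mounted at the origin on a cart in front of the work surface, level with it; the furniture and walls round the work are solid. World frame = base frame: x ahead of the robot, y to its left, z up, the work surface at z = 0. Lengths are in m, angles in rad, forces in N, time in s.
With the tool pointing down it reaches from about 0.35 to 0.85 m from the base axis. Payload 8.1 kg.
Tool frame: the origin (TCP) lies at the centre of the arm's flange, where the gripper is bolted on; the fingertips stand 173 mm ahead of it and the grasp point (between the pads) lies 155 mm ahead of it; z points along the fingers, y is the direction in which the jaws open and shut (so a half turn about z gives the same grasp; the last joint's range is limited). The gripper opens to 85 mm and grips with 20 to 120 N. Pads are 22 mm wide; open, the fingers measure 114 mm over their backs; the gripper's body (76 mm by 85 mm) begins 54 mm behind the grasp point. The pads swing forward as they close: fully open they stand 13 mm farther back than shut.
Start: joints at [-0.085, 0.13, 1.488, -0, 1.523, -0.085], TCP at [0.6, 0, 0.405] pointing down, gripper open.
Joint ranges: [-2.96, 2.96], [-0.89, 2.26], [0.02, 2.5], [-1.34, 4.48], [0, 2.73], [-2.66, 2.66]. Speed limits (rad/s): [2.39, 2.39, 2.79, 3.14, 3.14, 3.14].

### API

Orientations are given as [roll, pitch, yaw] about the fixed x, y, z axes, in that order (R = Rz(yaw) Ry(pitch) Rx(roll)).
In Python, from workcell import arm gives the robot as it stands.
- The arm moves only by the shell command python3 -m inch 'ROWS'. ROWS is JSON, a list of rows, each an object of numbers: "wx", "wy", "wz": the turn, a rotation vector about the tool's x, y, z as a fraction of full scale; "tx", "ty", "tz": the shift along the tool's x, y, z as a fraction of full scale; "gripper": the opening, from 0 (shut) to 1 (fully open). In form: [{"wx": .., "wy": .., "wz": .., "tx": .., "ty": .., "tz": .., "gripper": ..}, ...]. A call has 1 to 12 rows; each row is the pose to reach, as a shift and turn from the pose commanded when the call began, along the tool's axes at that moment, turning the shorter way round; what a row does not reach only later rows make up. Full scale, the value 1, is 500 mm for a shift and pi rad for a turn. A row lasts 1/10 s, in which the tool goes at most 50 mm and 8.59 degrees, less where a joint would pass 70% of its speed; a pose out of reach is approached as far as the arm can. A call with a number of a shift or a turn outside -1 to 1 is refused whole. A call with a gripper value outside its range is refused whole. The fingers move at their own pace and stop on an object; the grip force is fixed at half the most. Time passes only in rows, so rows that repeat a pose let the fingers close. It gives the time, the measured TCP pose, the force and the opening at its end, in the units of the state.
- arm.get_state(): the state, without advancing time (a new reading comes with each control period).
- arm.read_camera(name): name is "scene" or "side" or "wrist"; returns (picture, depth): 400x640x3 uint8, red, green, blue; 400x640 float32, m along the optical axis (not along the pixel's ray), 0 where there is no reading.
- arm.camera_params(name): a dict with "camera_matrix" (3x3 intrinsics, pixels), "k1" (the pictures are not rectified: a ray, as slopes to the right and down, at radius r is drawn at 1 + k1 r^2 times it, then the intrinsics apply), "rvec" (rotation vector, rad) and "tvec" (3), from world to camera coordinates, as OpenCV has them. Camera axes: x right, y down, z forward; pixel columns grow to the right and rows downward; lengths in m; the calibration is good to about 2 mm. A picture is of the moment at which its call begins: read the wrist's pose just before it. camera_params takes no time and is no camera call; for the wrist camera it gives the pose at the moment of the call.
- arm.sign_off(): hands the job in, once; it reports no verdict.
The state is a dict: "clock": time; "joints": joint angles; "dq": joint speeds; "effort": joint torques, N m; "tcp_pos": TCP position; "orientation": TCP orientation; "force": force on the tool from outside, world axes, zero at the start; "moment": the same for the moment, N m; "opening": opening from 0.0 (shut) to 1.0 (fully open).
Only numpy, scipy, OpenCV 4.12 (cv2) and the standard library are available. Lean on these libraries where they do the work, as an engineer would, in place of code of your own. Each camera call takes 0.05 s, during which the arm holds its last target. There are 200 camera calls.

### The job

The grey spool case has been left open with its lid leaning back. Push the lid lightly from behind until it is past upright and goes over by itself, and let its own weight swing it down freely without guiding it; once it has come to rest on the spring catch, press its front edge down gently until the catch snaps, and hold it there with about 12 N for a second so that the catch seats. Otherwise use only light finger force on the case and leave the glue bottle, the red tin and the blue tape roll as they stand.

Things in the scene. Friction and masses are not known exactly. Their poses are not given: they have to be found in the camera images.
- case: Open grey sheet-metal case, fixed to the bench, two wire spools inside: 110 mm (its x) by 150 mm (its y), rim 50 mm above the bench. Origin: centre of its underside, on the bench; z up, -x to its front (catch side), +x to its back (hinge side). Never load it or its lid with more than 22 N, or more than 10 N while the lid is open.
- lid: Grey lid with blue panel, 120 mm long, 158 mm wide, 14 mm skirt, 0.22 to 0.39 kg; origin on the hinge axis. Open, it leans back past upright, outer face to the back. The damped hinge has friction: 1 to 3 N near the edge moves it, near upright it stays where left, it falls only once 0.2 to 0.6 rad past upright, then swings down in one to three seconds.
- lid_front (a point): Middle of the lid's front edge, on its outer (top) face, 118 mm from the hinge axis. In the case's frame: x = -60 mm, z = 58 mm when fully shut; z = 66 to 68 mm when resting on the catch; about 170 mm high when upright. A thumb ledge 50 mm wide stands out 13 mm beyond it in the plane of the lid.
- case_hinge (a point): Middle of the lid's hinge axis, which runs along the case's y, at x = +58 mm, z = 52 mm in the case's frame.
- catch_roller (a point): Sprung roller catch in the middle of the case's front wall, 36 mm above the bench. The swung-down lid rests on it 8 to 10 mm proud. Pressing the lid's front edge down there meets 4 to 10 N, gives way as the catch snaps, then stops hard (5 to 10 N more per mm of further travel) at fully shut, where the catch holds it.
- glue: White glue bottle with a red nozzle, 44 mm across, 129 mm tall, standing beside the case on its +y side; origin at the centre of its underside.
- tin: Round tin with a red lid, 59 mm across, 23 mm high, beside the case on its -y side; origin at the centre of its underside.
- roll: Blue tape roll, 72 mm across, 19 mm high, lying behind the case at its +y corner; origin at the centre of its underside.

How it is judged:
On the way, in this order (a step that is already met when the one before it is completed fails the run):
1. the lid has been pushed past upright (its front edge at least 10 mm to the front of the hinge) (x of lid_front in the frame of case below 0.048 m and z of lid_front in the frame of case above 0.1 m), for 0.02 s.
2. the lid has swung down and rests on the catch, not touched (z of lid_front in the frame of case between 0.062 and 0.073 m and not (contact force between any of the fingers, the arm and case above 0.3 N)), for 0.2 s.
3. the lid is home past the catch and is held down with 7 to 18 N (z of lid_front in the frame of case below 0.0605 m and contact force between the fingers and case between 7 and 18 N), for 0.6 s.
At the end, for the whole second after the job is handed in: The lid is fully home behind its catch: its front edge within 2.5 mm of its shut height, at rest; the glue bottle stands upright, and bottle, tin and tape roll are each within 15 mm of where they were (z of lid_front in the frame of case below 0.0605 m and linear speed of lid below 0.01 m/s and distance of each of glue, tin, roll from where it was at the start of the episode below 0.015 m and angle between glue's own z axis and vertical below 0.1 rad); the robot touches nothing.
It fails at once if the open lid or the case is pushed with more than 10 N before the lid is down (z of lid_front in the frame of case above 0.078 m and contact force between any of the fingers, the arm and case above 10 N).
It fails at once if the lid is touched while it swings down (front edge between 25 mm and 85 mm above its shut height, in front of the hinge) (x of lid_front in the frame of case below 0.048 m and z of lid_front in the frame of case between 0.083 and 0.143 m and contact force between any of the fingers, the arm and case above 0.5 N).
It fails at once if the case or its lid is loaded with more than 22 N (contact force between any of the fingers, the arm and case above 22 N).
It fails at once if the glue bottle, the tin or the tape roll is moved more than 15 mm (not (distance of each of glue, tin, roll from where it was at the start of the episode below 0.015 m)).
It fails at once if the glue bottle is tipped (angle between glue's own z axis and vertical above 0.3 rad).
It also fails if it takes over 72 s, if anything falls off the work surface, if the arm or the gripper's body presses on something with over 40 N, if the wrist force passes 120 N, or if a joint passes its speed limit or range.

## Working session

There is one attempt and no reset: what is moved stays moved. The work goes in short steps, Python scripts to look and compute and a shell command to move; the robot and the scene stay as the last step left them, time stands still between calls to the robot, and variables do not carry over. Pictures are saved under pics/ and viewed, about 8 in all and at most 12, crops included, and the job is handed in when it is done.

```bash
mkdir -p pics; cat > h.py <<'E'
import numpy as np,cv2
from workcell import arm
def cloud(name):
    p=arm.camera_params(name); img,d=arm.read_camera(name)
    K=np.array(p["camera_matrix"]); R=cv2.Rodrigues(np.array(p["rvec"],float))[0]; t=np.array(p["tvec"],float).ravel()
    v,u=np.mgrid[0:400,0:640]
    x=(u-K[0,2])/K[0,0]; y=(v-K[1,2])/K[1,1]; a,b=x.copy(),y.copy()
    for _ in range(8):
        s=1+p["k1"]*(a*a+b*b); a,b=x/s,y/s
    P=np.stack([a*d,b*d,d],-1)
    W=(P-t)@R; W[d==0]=np.nan
    return img,W
E
python3 - <<'E'
from h import *
print(arm.get_state())
ims=[]
for n in("scene","side"):
    i,W=cloud(n); np.savez(f"/tmp/{n}.npz",i=i,W=W); ims.append(i)
    cv2.imwrite(f"pics/{n}.png",i[:,:,::-1])
E
```

```text
{'clock': 0.0, 'joints': array([-8.54189395e-02,  1.31174071e-01,  1.48928977e+00, -1.11122538e-05,
        1.52301502e+00, -8.54388730e-02]), 'dq': array([ 0.00034887, -0.00167938, -0.00023066, -0.00215116,  0.00058745,
       -0.00092421]), 'effort': array([-1.90700346e-03, -5.69404185e+01, -5.00557995e+01, -2.19391650e-04,
        1.44415747e-02,  7.24149572e-05]), 'tcp_pos': array([5.99765104e-01, 2.89599122e-05, 4.03630668e-01]), 'orientation': array([-3.13971238e+00, -1.49900844e-04,  1.57081666e+00]), 'force': array([0.53964893, 0.62850913, 0.3768436 ]), 'moment': array([-0.00976377,  0.03266288,  0.0117975 ]), 'opening': 0.9970518402586493}
```

View pics/scene.png

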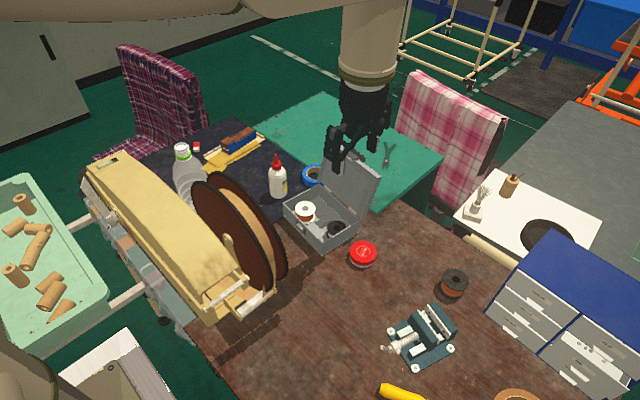

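View pics/side.png

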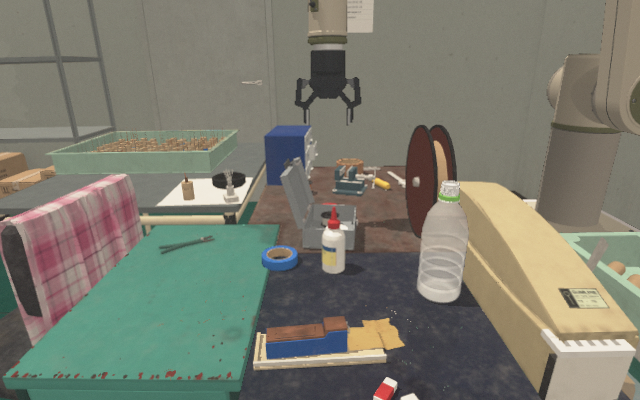

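The scene view shows the open case near (325,220), its lid leaning back at (350,185), the glue at (278,178), the roll at (311,175) and the tin at (363,253). The side view shows the lid at (297,195) and the glue in front of the case at (333,248).

```bash
python3 - <<'E'
from h import *
for n,boxes in {"scene":dict(tin=(235,275,345,382),glue=(150,200,266,292),roll=(160,190,298,325),case=(145,255,280,385)),"side":dict(glue=(203,275,318,350),roll=(240,272,258,302),case=(155,250,280,360))}.items():
    z=np.load(f"/tmp/{n}.npz"); i,W=z["i"],z["W"]; hsv=cv2.cvtColor(i,cv2.COLOR_RGB2HSV)
    for k,(a,b,c,d) in boxes.items():
        w=W[a:b,c:d].reshape(-1,3); h=hsv[a:b,c:d].reshape(-1,3).astype(int)
        H,S,V=h.T
        m={"tin":((H<8)|(H>172))&(S>140),"glue":((H<8)|(H>172))&(S>140),"roll":(H>98)&(H<115)&(S>140),"case":(S<60)}[k]
        q=w[m&np.isfinite(w[:,2])&(w[:,2]>.004)&(w[:,2]<.26)]
        print(n,k,len(q),np.percentile(q,[2,50,98],axis=0).round(3).tolist())
        if k=="case":
            r=q[(q[:,2]>.044)&(q[:,2]<.056)]; 
            print(" rim",len(r),cv2.minAreaRect(r[:,:2].astype(np.float32)*1000), np.percentile(r,[1,99],axis=0).round(3).tolist())
            for lo in np.arange(.06,.2,.02):
                l=q[(q[:,2]>lo)&(q[:,2]<lo+.02)]
                if len(l)>5: print("  z",lo.round(2),len(l),np.percentile(l[:,:2],[3,50,97],axis=0).round(3).tolist())
E
```

```text
scene tin 532 [[0.566, -0.08, 0.014], [0.591, -0.053, 0.023], [0.621, -0.026, 0.025]]
scene glue 99 [[0.581, 0.217, 0.087], [0.589, 0.224, 0.103], [0.605, 0.24, 0.13]]
scene roll 152 [[0.663, 0.167, 0.005], [0.673, 0.203, 0.019], [0.728, 0.236, 0.022]]
scene case 5748 [[0.532, -0.009, 0.006], [0.641, 0.065, 0.047], [0.684, 0.207, 0.186]]
 rim 599 ((599.7317504882812, 104.08636474609375), (209.07130432128906, 121.39945983886719), 82.48700714111328) [[0.531, -0.003, 0.044], [0.663, 0.208, 0.056]]
  z 0.06 493 [[0.591, -0.007], [0.657, 0.08], [0.668, 0.211]]
  z 0.08 456 [[0.605, -0.008], [0.664, 0.07], [0.674, 0.212]]
  z 0.1 359 [[0.651, -0.009], [0.667, 0.044], [0.679, 0.147]]
  z 0.12 317 [[0.656, -0.01], [0.673, 0.038], [0.681, 0.088]]
  z 0.14 246 [[0.66, -0.011], [0.677, 0.031], [0.684, 0.089]]
  z 0.16 324 [[0.406, -0.017], [0.677, 0.052], [0.692, 0.105]]
  z 0.18 17 [[0.401, -0.017], [0.405, -0.013], [0.664, 0.062]]
side glue 145 [[0.585, 0.007, 0.028], [0.595, 0.234, 0.103], [0.604, 0.241, 0.128]]
side roll 397 [[0.667, 0.171, 0.005], [0.699, 0.229, 0.017], [0.734, 0.238, 0.023]]
side case 4301 [[0.508, -0.402, 0.007], [0.626, 0.045, 0.051], [0.692, 0.248, 0.169]]
 rim 509 ((589.8756103515625, -104.82333374023438), (233.77284240722656, 700.748046875), 9.620553016662598) [[0.501, -0.4, 0.044], [0.736, 0.247, 0.056]]
  z 0.06 688 [[0.516, -0.422], [0.604, 0.083], [0.667, 0.25]]
  z 0.08 362 [[0.581, -0.317], [0.66, 0.098], [0.696, 0.244]]
  z 0.1 231 [[0.65, -0.008], [0.669, 0.064], [0.682, 0.15]]
  z 0.12 229 [[0.657, -0.009], [0.675, 0.061], [0.688, 0.149]]
  z 0.14 187 [[0.662, -0.01], [0.682, 0.089], [0.695, 0.148]]
  z 0.16 193 [[0.664, -0.006], [0.684, 0.082], [0.695, 0.147]]
```

```bash
python3 - <<'E'
from h import *
z=np.load("/tmp/scene.npz"); z2=np.load("/tmp/side.npz")
A=np.vstack([z["W"][140:260,280:390].reshape(-1,3),z2["W"][150:255,275:365].reshape(-1,3)]); src=np.r_[np.zeros(120*110),np.ones(105*90)]
ok=np.isfinite(A[:,2]); A=A[ok];src=src[ok]
m=(A[:,2]>.08)&(A[:,2]<.2)&(A[:,0]>.645)&(A[:,0]<.71)&(A[:,1]>-.03)&(A[:,1]<.17); L=A[m]; s=src[m]
for it in range(6):
    X=np.c_[np.ones(len(L)),L[:,1],L[:,2]]; c=np.linalg.lstsq(X[s==0],L[s==0,0],rcond=None)[0]; r=L[:,0]-X@c
    k=(abs(r)<max(.003,.02/(it+1)))|(s==1); L=L[k]; s=s[k]
print("plane x=a+b*y+c*z",c,"std",r[s==0].std(),"yaw",-np.arctan(c[1]) )
for lo in np.arange(.08,.18,.01):
    for q in(0,1):
        l=L[(s==q)&(L[:,2]>lo)&(L[:,2]<lo+.01)]
        if len(l)>3: print(round(lo,2),q,len(l),"y",np.percentile(l[:,1],[2,98]).round(4),"resid",np.percentile(l[:,0]-np.c_[np.ones(len(l)),l[:,1:]]@c,[2,50,98]).round(4))
print("top",np.percentile(L[:,2],[98,99.5,100]))
# rim
r=A[(abs(A[:,2]-.05)<.004)&(A[:,0]>.51)&(A[:,0]<.67)&(A[:,1]>-.02)&(A[:,1]<.165)]
print(cv2.minAreaRect(r[:,:2].astype(np.float32)*1000)); f=r[r[:,0]<.57]; print(np.histogram(f[:,0],12)); 
for y in np.arange(0,.15,.02):
    g=r[abs(r[:,1]-y)<.01]; print(round(y,2),np.percentile(g[:,0],[1,99]).round(4))
E
```

```text
Traceback (most recent call last):
IndexError: boolean index did not match indexed array along axis 0; size of axis is 2407 but size of corresponding boolean axis is 2393
```

```bash
python3 - <<'E'
from h import *
z=np.load("/tmp/scene.npz"); z2=np.load("/tmp/side.npz")
A=np.vstack([z["W"][140:260,280:390].reshape(-1,3),z2["W"][150:255,275:365].reshape(-1,3)]); src=np.r_[np.zeros(120*110),np.ones(105*90)]
ok=np.isfinite(A[:,2]); A=A[ok];src=src[ok]
m=(A[:,2]>.08)&(A[:,2]<.2)&(A[:,0]>.645)&(A[:,0]<.71)&(A[:,1]>-.03)&(A[:,1]<.17); L=A[m]; s=src[m]
for it in range(6):
    X=np.c_[np.ones(len(L)),L[:,1],L[:,2]]; c=np.linalg.lstsq(X[s==0],L[s==0,0],rcond=None)[0]; r=L[:,0]-X@c
    k=(abs(r)<max(.003,.02/(it+1)))|(s==1); L=L[k]; s=s[k]
print("plane x=a+b*y+c*z",c,"yaw",-np.arctan(c[1]) )
for lo in np.arange(.08,.18,.01):
    for q in(0,1):
        l=L[(s==q)&(L[:,2]>lo)&(L[:,2]<lo+.01)]
        if len(l)>3: print(round(lo,2),q,len(l),"y",np.percentile(l[:,1],[2,98]).round(4),"resid",np.percentile(l[:,0]-np.c_[np.ones(len(l)),l[:,1:]]@c,[2,50,98]).round(4))
print("top",np.percentile(L[:,2],[98,99.5,100]))
r=A[(abs(A[:,2]-.05)<.004)&(A[:,0]>.51)&(A[:,0]<.67)&(A[:,1]>-.02)&(A[:,1]<.165)]
print(cv2.minAreaRect(r[:,:2].astype(np.float32)*1000))
for y in np.arange(0,.15,.02):
    g=r[abs(r[:,1]-y)<.01]; print(round(y,2),np.percentile(g[:,0],[1,99]).round(4))
E
```

```text
plane x=a+b*y+c*z [0.62982209 0.11853776 0.2952058 ] yaw -0.11798719292486515
0.08 0 208 y [-0.0079  0.1465] resid [-0.0028  0.0002  0.002 ]
0.08 1 101 y [-0.008   0.1509] resid [-0.0126 -0.0001  0.0017]
0.09 0 186 y [0.0025 0.1444] resid [-0.0023 -0.0001  0.0022]
0.09 1 112 y [-0.0069  0.15  ] resid [-0.0123 -0.0001  0.0023]
0.1 0 160 y [-0.0087  0.1459] resid [-0.0025  0.      0.0023]
0.1 1 110 y [-0.0083  0.1505] resid [-0.0128 -0.0003  0.0026]
0.11 0 154 y [-0.0092  0.1427] resid [-0.0026 -0.0001  0.0022]
0.11 1 117 y [-0.0083  0.1499] resid [-0.013   0.      0.0019]
0.12 0 136 y [-0.0089  0.0871] resid [-0.0015  0.0002  0.0024]
0.12 1 113 y [-0.0102  0.1493] resid [-0.0128  0.0001  0.0026]
0.13 0 155 y [-0.0102  0.0891] resid [-0.0025 -0.      0.0023]
0.13 1 116 y [-0.0092  0.1495] resid [-0.013  -0.0002  0.0016]
0.14 0 146 y [-0.0105  0.0903] resid [-0.0014  0.0001  0.0019]
0.14 1 114 y [-0.0105  0.1488] resid [-0.0126 -0.0001  0.0024]
0.15 0 71 y [-0.0113  0.1115] resid [-0.0025 -0.0001  0.0018]
0.15 1 73 y [-0.0094  0.149 ] resid [-0.0133 -0.0013  0.0029]
0.16 0 69 y [-0.0106  0.1134] resid [-0.003  -0.0001  0.0026]
0.16 1 117 y [-0.0084  0.1476] resid [-0.0132 -0.0062  0.0027]
0.17 0 58 y [0.0426 0.081 ] resid [-0.0014  0.0004  0.0025]
0.17 1 76 y [0.0481 0.0919] resid [-0.0276 -0.0106  0.0026]
top [0.17589159 0.17756807 0.18010248]
((596.7876586914062, 78.12947845458984), (159.4057159423828, 120.46490478515625), 83.2049331665039)
0.0 [0.5403 0.6468]
0.02 [0.5306 0.6493]
0.04 [0.5321 0.652 ]
0.06 [0.5348 0.6541]
0.08 [0.5371 0.6563]
0.1 [0.5394 0.6581]
0.12 [0.5416 0.6605]
0.14 [0.5438 0.6653]
```

```bash
python3 -m inch '[{"tx":0.015,"ty":0.04,"gripper":0},{"tx":0.04,"ty":0.10,"gripper":0},{"tx":0.07,"ty":0.17,"wz":0.02,"gripper":0},{"tx":0.10,"ty":0.23,"wz":0.03,"gripper":0},{"tx":0.12,"ty":0.28,"wz":0.0376,"gripper":0},{"tx":0.12,"ty":0.28,"wz":0.0376,"gripper":0},{"tx":0.12,"ty":0.28,"wz":0.0376,"gripper":0}]'
python3 - <<'E'
from h import *
print(arm.get_state())
i,W=cloud("side"); cv2.imwrite("pics/s2.png",cv2.resize(i[60:300,200:480,::-1],None,fx=2,fy=2))
E
```

```text
{'clock': 0.1, 'joints': array([-8.53897077e-02,  1.31106257e-01,  1.48919415e+00,  3.09276695e-05,
        1.52296849e+00, -8.54074711e-02]), 'dq': array([-0.00065341, -0.00247598, -0.00319286, -0.00253445,  0.00182018,
       -0.00161348]), 'effort': array([ 1.52257860e-03, -5.70947063e+01, -5.01941299e+01, -1.80579236e-04,
        8.16394575e-03,  5.26326357e-05]), 'tcp_pos': array([5.99795587e-01, 5.19493948e-05, 4.03723701e-01]), 'orientation': array([-3.13992515e+00, -1.73767305e-04,  1.57081244e+00]), 'force': array([0.33620221, 0.35300379, 0.65633414]), 'moment': array([ 0.00662617,  0.06290928, -0.00620764]), 'opening': 0.9999048266439898}$[0]: bad value
```

View pics/s2.png

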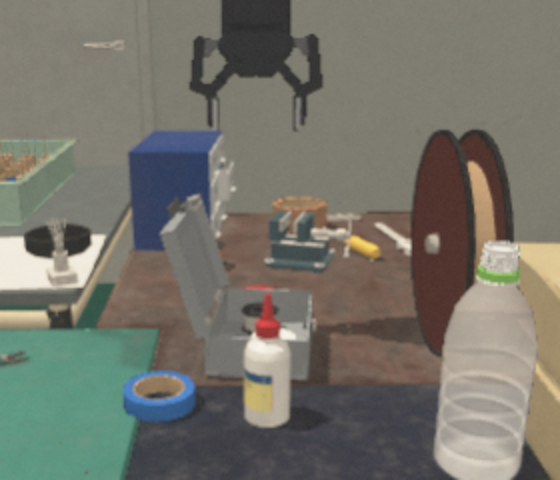

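The arm has not moved because the call was refused, probably because every key is required. The view shows the gripper open above the lid, with the lid still leaning back.

```bash
python3 -m inch '[{"wx":0,"wy":0,"wz":0,"tx":0.015,"ty":0.04,"tz":0,"gripper":0},{"wx":0,"wy":0,"wz":0.01,"tx":0.04,"ty":0.10,"tz":0,"gripper":0},{"wx":0,"wy":0,"wz":0.02,"tx":0.07,"ty":0.17,"tz":0,"gripper":0},{"wx":0,"wy":0,"wz":0.03,"tx":0.10,"ty":0.23,"tz":0,"gripper":0},{"wx":0,"wy":0,"wz":0.0376,"tx":0.12,"ty":0.28,"tz":0,"gripper":0},{"wx":0,"wy":0,"wz":0.0376,"tx":0.12,"ty":0.28,"tz":0,"gripper":0},{"wx":0,"wy":0,"wz":0.0376,"tx":0.12,"ty":0.28,"tz":0,"gripper":0}]'
```

```text
clock: 0.85
tcp_pos: [0.7401, 0.0602, 0.4031]
orientation: [-3.139, 0.0, 1.454]
force: [0.6, 0.0, -0.9]
opening: -0.001
```

```bash
python3 -m inch '[{"wx":0,"wy":0,"wz":0,"tx":0,"ty":0,"tz":0.04,"gripper":0},{"wx":0,"wy":0,"wz":0,"tx":0,"ty":0,"tz":0.09,"gripper":0},{"wx":0,"wy":0,"wz":0,"tx":0,"ty":0,"tz":0.14,"gripper":0},{"wx":0,"wy":0,"wz":0,"tx":0,"ty":0,"tz":0.17,"gripper":0},{"wx":0,"wy":0,"wz":0,"tx":0,"ty":0,"tz":0.184,"gripper":0},{"wx":0,"wy":0,"wz":0,"tx":0,"ty":0,"tz":0.184,"gripper":0}]'
cat > lid.py <<'E'
from h import *
def look(save=None):
    i,W=cloud("side")
    if save: cv2.imwrite(f"pics/{save}.png",cv2.resize(i[80:280,220:420,::-1],None,fx=2.5,fy=2.5))
    return W
def fing(W): # finger / lid profile in case frame (x along case, z)
    h=np.array([.655,.070]); ex=np.array([.993,-.118]); ey=np.array([.118,.993])
    d=W[...,:2]-h; return d@ex,d@ey,W[...,2]
if __name__=="__main__":
    import sys
    W=look(sys.argv[1] if len(sys.argv)>1 else None); x,y,z=fing(W)
    for lo in np.arange(.06,.2,.01):
        o=[]
        for a,b in((.06,.085),(-.03,.04)):
            m=(z>lo)&(z<lo+.01)&(y>a)&(y<b)&(abs(x)<.12)
            o.append(None if m.sum()<3 else (m.sum(),np.percentile(x[m]*1000,[3,50,97]).round(0).tolist()))
        print(round(lo,2),"lidside",o[0],"mid",o[1])
    s=arm.get_state(); print(s["clock"],s["tcp_pos"].round(4),s["force"].round(2))
E
python3 lid.py s3
```

```text
clock: 1.45
tcp_pos: [0.7395, 0.0597, 0.3121]
orientation: [-3.14, 0.0, 1.453]
force: [-0.0, -0.0, 0.3]
opening: -0.004
0.06 lidside (np.int64(32), [-10.0, -4.0, 5.0]) mid (np.int64(31), [1.0, 2.0, 4.0])
0.07 lidside (np.int64(35), [-8.0, 0.0, 8.0]) mid (np.int64(37), [4.0, 6.0, 7.0])
0.08 lidside (np.int64(35), [-4.0, 2.0, 11.0]) mid (np.int64(31), [7.0, 9.0, 10.0])
0.09 lidside (np.int64(36), [-1.0, 6.0, 14.0]) mid (np.int64(32), [10.0, 12.0, 13.0])
0.1 lidside (np.int64(35), [1.0, 10.0, 16.0]) mid (np.int64(34), [13.0, 14.0, 16.0])
0.11 lidside (np.int64(39), [4.0, 12.0, 20.0]) mid (np.int64(34), [16.0, 17.0, 19.0])
0.12 lidside (np.int64(35), [7.0, 15.0, 22.0]) mid (np.int64(33), [19.0, 20.0, 22.0])
0.13 lidside (np.int64(37), [9.0, 17.0, 25.0]) mid (np.int64(35), [22.0, 23.0, 25.0])
0.14 lidside (np.int64(41), [13.0, 21.0, 29.0]) mid (np.int64(68), [25.0, 72.0, 91.0])
0.15 lidside (np.int64(42), [16.0, 24.0, 32.0]) mid (np.int64(73), [28.0, 77.0, 96.0])
0.16 lidside (np.int64(40), [20.0, 26.0, 33.0]) mid (np.int64(103), [20.0, 71.0, 95.0])
0.17 lidside None mid (np.int64(134), [8.0, 36.0, 95.0])
0.18 lidside None mid (np.int64(104), [55.0, 86.0, 112.0])
0.19 lidside None mid (np.int64(166), [48.0, 87.0, 117.0])
0.2 lidside None mid (np.int64(139), [41.0, 79.0, 118.0])
1.5 [0.7399 0.0598 0.3135] [-0.03 -0.15  0.28]
```

View pics/s3.png

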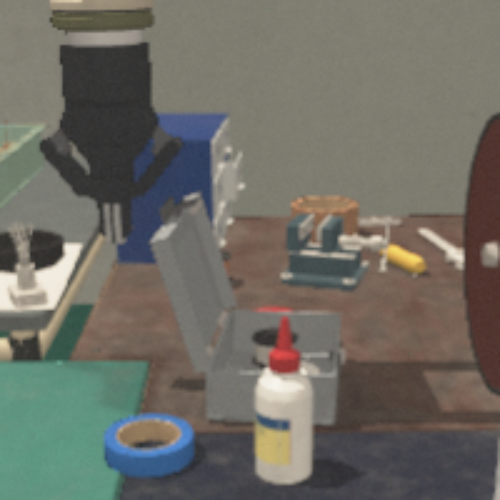

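```bash
python3 -m inch '[{"wx":0,"wy":0,"wz":0,"tx":0,"ty":0,"tz":-0.02,"gripper":0},{"wx":0,"wy":0,"wz":0,"tx":0,"ty":-0.02,"tz":-0.032,"gripper":0},{"wx":0,"wy":0,"wz":0,"tx":0,"ty":-0.04,"tz":-0.032,"gripper":0},{"wx":0,"wy":0,"wz":0,"tx":0,"ty":-0.05,"tz":-0.032,"gripper":0},{"wx":0,"wy":0,"wz":0,"tx":0,"ty":-0.055,"tz":-0.032,"gripper":0},{"wx":0,"wy":0,"wz":0,"tx":0,"ty":-0.06,"tz":-0.032,"gripper":0},{"wx":0,"wy":0,"wz":0,"tx":0,"ty":-0.065,"tz":-0.032,"gripper":0},{"wx":0,"wy":0,"wz":0,"tx":0,"ty":-0.07,"tz":-0.032,"gripper":0},{"wx":0,"wy":0,"wz":0,"tx":0,"ty":-0.075,"tz":-0.032,"gripper":0},{"wx":0,"wy":0,"wz":0,"tx":0,"ty":-0.08,"tz":-0.032,"gripper":0}]'
python3 lid.py
```

```text
clock: 2.5
tcp_pos: [0.7002, 0.0647, 0.3288]
orientation: [3.141, -0.0, 1.453]
force: [1.8, -0.7, 0.3]
opening: 0.0
0.06 lidside (np.int64(31), [-10.0, -4.0, 5.0]) mid (np.int64(27), [1.0, 2.0, 3.0])
0.07 lidside (np.int64(34), [-9.0, -2.0, 7.0]) mid (np.int64(26), [3.0, 4.0, 5.0])
0.08 lidside (np.int64(35), [-7.0, 0.0, 8.0]) mid (np.int64(30), [5.0, 6.0, 8.0])
0.09 lidside (np.int64(34), [-4.0, 4.0, 10.0]) mid (np.int64(28), [8.0, 9.0, 10.0])
0.1 lidside (np.int64(36), [-2.0, 6.0, 14.0]) mid (np.int64(28), [10.0, 11.0, 12.0])
0.11 lidside (np.int64(38), [1.0, 8.0, 16.0]) mid (np.int64(26), [12.0, 13.0, 14.0])
0.12 lidside (np.int64(33), [3.0, 9.0, 18.0]) mid (np.int64(29), [14.0, 15.0, 17.0])
0.13 lidside (np.int64(39), [5.0, 13.0, 19.0]) mid (np.int64(30), [16.0, 17.0, 19.0])
0.14 lidside (np.int64(39), [7.0, 15.0, 22.0]) mid (np.int64(29), [19.0, 20.0, 21.0])
0.15 lidside (np.int64(39), [10.0, 16.0, 25.0]) mid (np.int64(22), [21.0, 30.0, 48.0])
0.16 lidside (np.int64(48), [12.0, 18.0, 26.0]) mid (np.int64(82), [12.0, 34.0, 56.0])
0.17 lidside (np.int64(3), [13.0, 13.0, 15.0]) mid (np.int64(134), [0.0, 27.0, 55.0])
0.18 lidside None mid (np.int64(63), [4.0, 42.0, 56.0])
0.19 lidside None mid (np.int64(64), [28.0, 46.0, 60.0])
0.2 lidside None mid (np.int64(134), [14.0, 47.0, 74.0])
2.55 [0.7    0.0648 0.3287] [ 0.9  -0.51 -0.07]
```

```bash
python3 -m inch '[{"wx":0,"wy":0,"wz":0,"tx":0,"ty":-0.006,"tz":0,"gripper":0},{"wx":0,"wy":0,"wz":0,"tx":0,"ty":-0.012,"tz":0,"gripper":0},{"wx":0,"wy":0,"wz":0,"tx":0,"ty":-0.018,"tz":0,"gripper":0},{"wx":0,"wy":0,"wz":0,"tx":0,"ty":-0.024,"tz":0,"gripper":0},{"wx":0,"wy":0,"wz":0,"tx":0,"ty":-0.03,"tz":0,"gripper":0},{"wx":0,"wy":0,"wz":0,"tx":0,"ty":-0.036,"tz":0,"gripper":0},{"wx":0,"wy":0,"wz":0,"tx":0,"ty":-0.042,"tz":0.002,"gripper":0},{"wx":0,"wy":0,"wz":0,"tx":0,"ty":-0.048,"tz":0.004,"gripper":0},{"wx":0,"wy":0,"wz":0,"tx":0,"ty":-0.054,"tz":0.006,"gripper":0},{"wx":0,"wy":0,"wz":0,"tx":0,"ty":-0.06,"tz":0.008,"gripper":0}]'
python3 lid.py
```

```text
clock: 3.55
tcp_pos: [0.6702, 0.0683, 0.3245]
orientation: [-3.141, -0.0, 1.453]
force: [0.6, 0.1, 0.9]
opening: 0.004
0.06 lidside (np.int64(35), [-14.0, -6.0, 1.0]) mid (np.int64(8), [-2.0, -1.0, -1.0])
0.07 lidside (np.int64(34), [-14.0, -6.0, 0.0]) mid (np.int64(8), [-2.0, -1.0, -1.0])
0.08 lidside (np.int64(31), [-13.0, -6.0, -0.0]) mid (np.int64(8), [-2.0, -2.0, -1.0])
0.09 lidside (np.int64(30), [-13.0, -7.0, -0.0]) mid (np.int64(9), [-2.0, -2.0, -2.0])
0.1 lidside (np.int64(30), [-13.0, -7.0, -0.0]) mid (np.int64(9), [-2.0, -2.0, -1.0])
0.11 lidside (np.int64(35), [-13.0, -7.0, -1.0]) mid (np.int64(8), [-3.0, -2.0, -2.0])
0.12 lidside (np.int64(31), [-14.0, -7.0, 1.0]) mid (np.int64(9), [-3.0, -2.0, -2.0])
0.13 lidside (np.int64(40), [-14.0, -7.0, 1.0]) mid (np.int64(9), [-2.0, -2.0, -2.0])
0.14 lidside (np.int64(36), [-14.0, -6.0, 0.0]) mid (np.int64(5), [-3.0, -2.0, -2.0])
0.15 lidside (np.int64(37), [-14.0, -8.0, -0.0]) mid (np.int64(18), [9.0, 16.0, 25.0])
0.16 lidside (np.int64(40), [-15.0, -7.0, -0.0]) mid (np.int64(49), [-7.0, 14.0, 26.0])
0.17 lidside (np.int64(23), [-15.0, -8.0, -1.0]) mid (np.int64(155), [-28.0, -5.0, 26.0])
0.18 lidside None mid (np.int64(73), [-3.0, 11.0, 27.0])
0.19 lidside None mid (np.int64(89), [-10.0, 16.0, 40.0])
0.2 lidside None mid (np.int64(157), [-20.0, 17.0, 46.0])
3.6 [0.6699 0.0684 0.3243] [ 1.    0.45 -0.98]
```

```bash
python3 -m inch '[{"wx":0,"wy":0,"wz":0,"tx":0,"ty":-0.006,"tz":0.002,"gripper":0},{"wx":0,"wy":0,"wz":0,"tx":0,"ty":-0.012,"tz":0.004,"gripper":0},{"wx":0,"wy":0,"wz":0,"tx":0,"ty":-0.018,"tz":0.006,"gripper":0},{"wx":0,"wy":0,"wz":0,"tx":0,"ty":-0.024,"tz":0.008,"gripper":0},{"wx":0,"wy":0,"wz":0,"tx":0,"ty":-0.03,"tz":0.01,"gripper":0},{"wx":0,"wy":0,"wz":0,"tx":0,"ty":-0.036,"tz":0.012,"gripper":0}]'
python3 lid.py | grep -E "^0.1[0-6]?|^[1-9]"
```

```text
clock: 4.2
tcp_pos: [0.6523, 0.0704, 0.3186]
orientation: [-3.141, 0.0, 1.453]
force: [0.2, 0.5, 1.7]
opening: -0.005
0.1 lidside (np.int64(39), [-24.0, -16.0, -9.0]) mid None
0.11 lidside (np.int64(32), [-26.0, -18.0, -11.0]) mid None
0.12 lidside (np.int64(38), [-28.0, -20.0, -11.0]) mid None
0.13 lidside (np.int64(37), [-28.0, -20.0, -14.0]) mid None
0.14 lidside (np.int64(36), [-31.0, -24.0, -16.0]) mid (np.int64(3), [-5.0, -1.0, 1.0])
0.15 lidside (np.int64(38), [-33.0, -25.0, -18.0]) mid (np.int64(39), [-12.0, -3.0, 8.0])
0.16 lidside (np.int64(56), [-35.0, -27.0, -19.0]) mid (np.int64(105), [-48.0, -20.0, 8.0])
0.17 lidside None mid (np.int64(114), [-48.0, -19.0, 8.0])
0.18 lidside None mid (np.int64(76), [-25.0, -7.0, 11.0])
0.19 lidside None mid (np.int64(136), [-35.0, -2.0, 26.0])
4.25 [0.652  0.0705 0.3183] [ 0.99 -0.05 -0.39]
```

```bash
cat > phi.py <<'E'
from lid import *
for k in range(2):
    x,y,z=fing(look()); m=(z>.09)&(z<.16)&(y>.06)&(y<.085)&(abs(x)<.12)
    c=np.polyfit(z[m],x[m],1) if m.sum()>20 else [9,9]; print("phi",round(-np.arctan(c[0]),3),m.sum(),"zmax",np.nanmax(np.where((y>.06)&(y<.085)&(abs(x+.05)<.09)&(z<.2),z,0)).round(3),arm.get_state()["clock"])
E
python3 -m inch '[{"wx":0,"wy":0,"wz":0,"tx":0,"ty":-0.006,"tz":0.002,"gripper":0},{"wx":0,"wy":0,"wz":0,"tx":0,"ty":-0.012,"tz":0.004,"gripper":0},{"wx":0,"wy":0,"wz":0,"tx":0,"ty":-0.012,"tz":0.004,"gripper":0},{"wx":0,"wy":0,"wz":0,"tx":0,"ty":-0.012,"tz":0.004,"gripper":0}]'
python3 phi.py
```

```text
clock: 4.65
tcp_pos: [0.6465, 0.0711, 0.3165]
orientation: [-3.141, 0.0, 1.453]
force: [1.2, 0.7, -0.6]
opening: 0.001
phi 0.259 257 zmax 0.169 4.7
phi 0.253 258 zmax 0.169 4.75
```

```bash
python3 -m inch '[{"wx":0,"wy":0,"wz":0,"tx":0,"ty":-0.005,"tz":0.002,"gripper":0},{"wx":0,"wy":0,"wz":0,"tx":0,"ty":-0.01,"tz":0.004,"gripper":0},{"wx":0,"wy":0,"wz":0,"tx":0,"ty":-0.01,"tz":0.004,"gripper":0},{"wx":0,"wy":0,"wz":0,"tx":0,"ty":-0.01,"tz":0.004,"gripper":0}]'
python3 phi.py
```

```text
clock: 5.15
tcp_pos: [0.6415, 0.0717, 0.3146]
orientation: [-3.141, 0.0, 1.453]
force: [0.2, -0.7, -0.1]
opening: -0.002
phi 0.304 267 zmax 0.166 5.2
phi 0.307 268 zmax 0.167 5.25
```

```bash
python3 -m inch '[{"wx":0,"wy":0,"wz":0,"tx":0,"ty":-0.005,"tz":0.002,"gripper":0},{"wx":0,"wy":0,"wz":0,"tx":0,"ty":-0.01,"tz":0.004,"gripper":0},{"wx":0,"wy":0,"wz":0,"tx":0,"ty":-0.01,"tz":0.004,"gripper":0},{"wx":0,"wy":0,"wz":0,"tx":0,"ty":-0.01,"tz":0.004,"gripper":0}]'
python3 phi.py
```

```text
clock: 5.65
tcp_pos: [0.6366, 0.0723, 0.3126]
orientation: [-3.141, 0.0, 1.453]
force: [-0.2, 0.3, 0.5]
opening: -0.002
phi 0.367 275 zmax 0.165 5.7
phi 0.372 278 zmax 0.165 5.75
```

```bash
python3 phi.py; python3 phi.py
```

```text
phi 0.36 276 zmax 0.165 5.8
phi 0.367 280 zmax 0.165 5.85
phi 0.365 276 zmax 0.165 5.9
phi 0.367 278 zmax 0.165 5.95
```

```bash
python3 -m inch '[{"wx":0,"wy":0,"wz":0,"tx":0,"ty":-0.004,"tz":0.003,"gripper":0},{"wx":0,"wy":0,"wz":0,"tx":0,"ty":-0.008,"tz":0.006,"gripper":0},{"wx":0,"wy":0,"wz":0,"tx":0,"ty":-0.008,"tz":0.006,"gripper":0},{"wx":0,"wy":0,"wz":0,"tx":0,"ty":-0.008,"tz":0.006,"gripper":0}]'
python3 phi.py
```

```text
clock: 6.35
tcp_pos: [0.6326, 0.0728, 0.3095]
orientation: [-3.141, 0.0, 1.453]
force: [0.6, 0.6, -0.2]
opening: 0.003
phi 0.438 303 zmax 0.162 6.4
phi 0.442 307 zmax 0.162 6.45
```

```bash
python3 phi.py; python3 phi.py
```

```text
phi 0.46 318 zmax 0.161 6.5
phi 0.468 310 zmax 0.161 6.55
phi 0.47 313 zmax 0.16 6.6
phi 0.496 317 zmax 0.159 6.65
```

It is now going over on its own, so I'll back off.

```bash
python3 -m inch '[{"wx":0,"wy":0,"wz":0,"tx":0,"ty":0.03,"tz":0,"gripper":0},{"wx":0,"wy":0,"wz":0,"tx":0,"ty":0.06,"tz":-0.03,"gripper":0},{"wx":0,"wy":0,"wz":0,"tx":0,"ty":0.06,"tz":-0.08,"gripper":0},{"wx":0,"wy":0,"wz":0,"tx":0,"ty":0.06,"tz":-0.08,"gripper":0},{"wx":0,"wy":0,"wz":0,"tx":0,"ty":0.06,"tz":-0.08,"gripper":0}]'
python3 phi.py
```

```text
clock: 7.15
tcp_pos: [0.6628, 0.0692, 0.3504]
orientation: [3.14, -0.0, 1.453]
force: [0.2, -0.5, -0.7]
opening: -0.004
phi -1.46 0 zmax 0.084 7.2
phi -1.46 0 zmax 0.068 7.25
```

```bash
python3 -m inch '[{"wx":0,"wy":0,"wz":0,"tx":0,"ty":0,"tz":-0.04,"gripper":0},{"wx":0,"wy":0,"wz":0,"tx":0,"ty":0,"tz":-0.08,"gripper":0},{"wx":0,"wy":0,"wz":0,"tx":0,"ty":0,"tz":-0.08,"gripper":0},{"wx":0,"wy":0,"wz":0,"tx":0,"ty":0,"tz":-0.08,"gripper":0},{"wx":0,"wy":0,"wz":0,"tx":0,"ty":0,"tz":-0.08,"gripper":0},{"wx":0,"wy":0,"wz":0,"tx":0,"ty":0,"tz":-0.08,"gripper":0}]'
cat > top.py <<'E'
from lid import *
import sys
for n in("scene","side"):
    i,W=cloud(n); x,y,z=fing(W)
    if n=="scene" and len(sys.argv)>1: cv2.imwrite(f"pics/{sys.argv[1]}.png",cv2.resize(i[130:290,240:400,::-1],None,fx=3,fy=3))
    m=(z>.045)&(z<.085)&(abs(y)<.085)&(x>-.15)&(x<.02)
    t=m&(x>-.105)&(x<-.02)&(abs(y)<.06)
    c=np.polyfit(x[t],z[t],1) if t.sum()>20 else [0,0]
    f=m&(abs(y)>.035)&(abs(z-np.polyval(c,x))<.004); le=m&(abs(y)<.02)&(abs(z-np.polyval(c,x))<.004)
    print(n,t.sum(),"z at edge(-.118)",np.polyval(c,-.118).round(4),"x front",np.percentile(x[f],[.5,2]).round(4),"ledge",np.percentile(x[le],[.5,2]).round(4),"y",np.percentile(y[f],[1,99]).round(4))
s=arm.get_state(); print(s["clock"],s["tcp_pos"].round(4),s["force"].round(2))
E
python3 top.py t1
```

```text
clock: 7.85
tcp_pos: [0.6622, 0.0692, 0.3878]
orientation: [-3.139, 0.0, 1.453]
force: [0.4, -0.1, 0.5]
opening: -0.003
scene 1413 z at edge(-.118) 0.0675 x front [-0.1225 -0.1214] ledge [-0.1348 -0.1339] y [-0.078   0.0791]
side 639 z at edge(-.118) 0.0681 x front [-0.1216 -0.1198] ledge [-0.1339 -0.1317] y [-0.0758  0.081 ]
7.95 [0.6623 0.0692 0.3884] [ 0.06  0.1  -0.12]
```

View pics/t1.png

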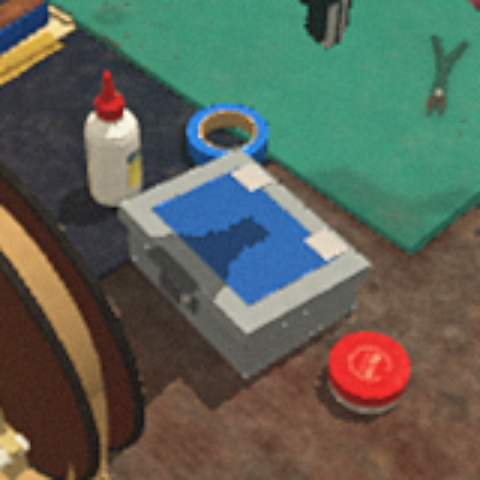

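The lid is down and resting at about 67.5 mm, untouched, and the neighbouring items haven't moved. Next I'll go above the front edge.

```bash
python3 -m inch '[{"wx":0,"wy":0,"wz":0,"tx":0,"ty":-0.04,"tz":0,"gripper":0},{"wx":0,"wy":0,"wz":0,"tx":0,"ty":-0.1,"tz":0.02,"gripper":0},{"wx":0,"wy":0,"wz":0,"tx":0,"ty":-0.16,"tz":0.08,"gripper":0},{"wx":0,"wy":0,"wz":0,"tx":0,"ty":-0.21,"tz":0.14,"gripper":0},{"wx":0,"wy":0,"wz":0,"tx":0,"ty":-0.238,"tz":0.2,"gripper":0},{"wx":0,"wy":0,"wz":0,"tx":0,"ty":-0.238,"tz":0.24,"gripper":0},{"wx":0,"wy":0,"wz":0,"tx":0,"ty":-0.238,"tz":0.256,"gripper":0},{"wx":0,"wy":0,"wz":0,"tx":0,"ty":-0.238,"tz":0.256,"gripper":0},{"wx":0,"wy":0,"wz":0,"tx":0,"ty":-0.238,"tz":0.256,"gripper":0}]'
python3 - <<'E'
from lid import *
look("p1"); x,y,z=fing(cloud("side")[1])
for lo in np.arange(.06,.12,.006):
    m=(z>lo)&(z<lo+.006)&(abs(y)<.03)&(x<-.09)&(x>-.15)
    if m.sum(): print(lo.round(3),m.sum(),np.percentile(x[m],[5,50,95]).round(3))
E
```

```text
clock: 8.85
tcp_pos: [0.5452, 0.0832, 0.2628]
orientation: [3.14, -0.0, 1.453]
force: [1.1, 1.1, -0.3]
opening: 0.004
0.06 21 [-0.116 -0.095 -0.091]
0.066 169 [-0.133 -0.114 -0.094]
0.09 14 [-0.118 -0.111 -0.106]
0.096 26 [-0.122 -0.111 -0.101]
0.102 32 [-0.123 -0.111 -0.099]
0.108 31 [-0.124 -0.113 -0.101]
0.114 31 [-0.124 -0.113 -0.1  ]
```

View pics/p1.png

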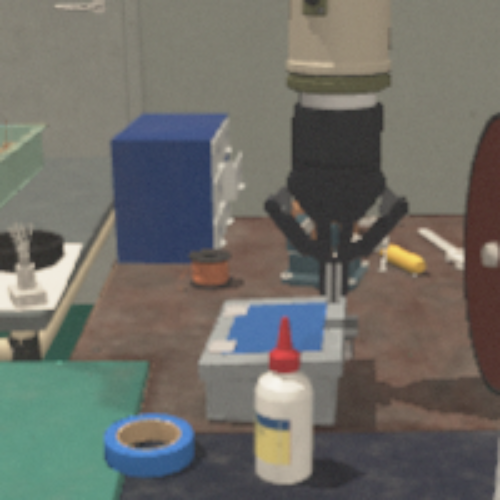

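The fingertips are centred above the front edge, about 22 mm up. Now I'll press slowly.

```bash
python3 -m inch '[{"wx":0,"wy":0,"wz":0,"tx":0,"ty":0,"tz":0.02,"gripper":0},{"wx":0,"wy":0,"wz":0,"tx":0,"ty":0,"tz":0.036,"gripper":0},{"wx":0,"wy":0,"wz":0,"tx":0,"ty":0,"tz":0.038,"gripper":0},{"wx":0,"wy":0,"wz":0,"tx":0,"ty":0,"tz":0.04,"gripper":0},{"wx":0,"wy":0,"wz":0,"tx":0,"ty":0,"tz":0.042,"gripper":0},{"wx":0,"wy":0,"wz":0,"tx":0,"ty":0,"tz":0.044,"gripper":0},{"wx":0,"wy":0,"wz":0,"tx":0,"ty":0,"tz":0.046,"gripper":0},{"wx":0,"wy":0,"wz":0,"tx":0,"ty":0,"tz":0.046,"gripper":0}]'
python3 top.py
```

```text
clock: 9.75
tcp_pos: [0.5446, 0.0833, 0.2398]
orientation: [3.141, -0.0, 1.453]
force: [-4.2, -0.5, 7.8]
opening: 0.001
scene 1031 z at edge(-.118) 0.0675 x front [-0.1226 -0.1215] ledge [-0.1353 -0.134 ] y [-0.0783  0.0658]
side 632 z at edge(-.118) 0.0692 x front [-0.1199 -0.1177] ledge [-0.1339 -0.1318] y [-0.0751  0.0816]
9.85 [0.5446 0.0833 0.2398] [-3.38 -0.63  8.36]
```

```bash
python3 -m inch '[{"wx":0,"wy":0,"wz":0,"tx":0,"ty":0,"tz":0.001,"gripper":0},{"wx":0,"wy":0,"wz":0,"tx":0,"ty":0,"tz":0.002,"gripper":0},{"wx":0,"wy":0,"wz":0,"tx":0,"ty":0,"tz":0.002,"gripper":0}]'
```

```text
clock: 10.15
tcp_pos: [0.5447, 0.0833, 0.239]
orientation: [3.14, -0.0, 1.453]
force: [-2.6, 0.5, 7.8]
opening: 0.003
```

```bash
python3 -m inch '[{"wx":0,"wy":0,"wz":0,"tx":0,"ty":0,"tz":0.001,"gripper":0},{"wx":0,"wy":0,"wz":0,"tx":0,"ty":0,"tz":0.002,"gripper":0},{"wx":0,"wy":0,"wz":0,"tx":0,"ty":0,"tz":0.002,"gripper":0}]'; python3 top.py
```

```text
clock: 10.45
tcp_pos: [0.5448, 0.0833, 0.2378]
orientation: [3.14, -0.0, 1.453]
force: [-2.3, -0.8, 5.4]
opening: 0.002
scene 1030 z at edge(-.118) 0.0658 x front [-0.1223 -0.1212] ledge [-0.1357 -0.1342] y [-0.0782  0.0653]
side 622 z at edge(-.118) 0.0675 x front [-0.1203 -0.1181] ledge [-0.134  -0.1318] y [-0.0761  0.0815]
10.55 [0.5448 0.0833 0.2378] [-1.34  0.01  5.83]
```

```bash
python3 -m inch '[{"wx":0,"wy":0,"wz":0,"tx":0,"ty":0,"tz":0.001,"gripper":0},{"wx":0,"wy":0,"wz":0,"tx":0,"ty":0,"tz":0.002,"gripper":0},{"wx":0,"wy":0,"wz":0,"tx":0,"ty":0,"tz":0.003,"gripper":0},{"wx":0,"wy":0,"wz":0,"tx":0,"ty":0,"tz":0.004,"gripper":0},{"wx":0,"wy":0,"wz":0,"tx":0,"ty":0,"tz":0.005,"gripper":0},{"wx":0,"wy":0,"wz":0,"tx":0,"ty":0,"tz":0.006,"gripper":0},{"wx":0,"wy":0,"wz":0,"tx":0,"ty":0,"tz":0.006,"gripper":0}]'; python3 top.py
```

```text
clock: 11.25
tcp_pos: [0.5442, 0.0832, 0.2333]
orientation: [-3.141, 0.0, 1.453]
force: [0.1, 0.2, 0.7]
opening: -0.002
scene 1045 z at edge(-.118) 0.061 x front [-0.1229 -0.1216] ledge [-0.1356 -0.1341] y [-0.0784  0.0654]
side 628 z at edge(-.118) 0.0633 x front [-0.1212 -0.1184] ledge [-0.1341 -0.1318] y [-0.0757  0.0817]
11.35 [0.5442 0.0832 0.2333] [ 0.06 -0.39  0.08]
```

```bash
python3 -m inch '[{"wx":0,"wy":0,"wz":0,"tx":0,"ty":0,"tz":0.001,"gripper":0},{"wx":0,"wy":0,"wz":0,"tx":0,"ty":0,"tz":0.002,"gripper":0},{"wx":0,"wy":0,"wz":0,"tx":0,"ty":0,"tz":0.002,"gripper":0}]'
```

```text
clock: 11.65
tcp_pos: [0.5443, 0.0832, 0.2325]
orientation: [-3.141, 0.0, 1.453]
force: [0.1, -0.4, 0.1]
opening: -0.0
```

```bash
python3 -m inch '[{"wx":0,"wy":0,"wz":0,"tx":0,"ty":0,"tz":0.001,"gripper":0},{"wx":0,"wy":0,"wz":0,"tx":0,"ty":0,"tz":0.002,"gripper":0},{"wx":0,"wy":0,"wz":0,"tx":0,"ty":0,"tz":0.002,"gripper":0}]'; python3 top.py
```

```text
clock: 11.95
tcp_pos: [0.5443, 0.0832, 0.2316]
orientation: [-3.141, 0.0, 1.453]
force: [0.2, 1.0, -1.0]
opening: 0.0
scene 1046 z at edge(-.118) 0.0593 x front [-0.1234 -0.1216] ledge [-0.1354 -0.1341] y [-0.0782  0.0627]
side 621 z at edge(-.118) 0.0621 x front [-0.1204 -0.1179] ledge [-0.1341 -0.1316] y [-0.0751  0.0812]
12.05 [0.5444 0.0832 0.2317] [ 0.97 -0.58 -0.18]
```

```bash
python3 -m inch '[{"wx":0,"wy":0,"wz":0,"tx":0,"ty":0,"tz":0.001,"gripper":0},{"wx":0,"wy":0,"wz":0,"tx":0,"ty":0,"tz":0.002,"gripper":0},{"wx":0,"wy":0,"wz":0,"tx":0,"ty":0,"tz":0.002,"gripper":0}]'
```

```text
clock: 12.35
tcp_pos: [0.5445, 0.0833, 0.2313]
orientation: [3.141, -0.0, 1.453]
force: [-3.1, 0.6, 5.9]
opening: 0.0
```

```bash
python3 -m inch '[{"wx":0,"wy":0,"wz":0,"tx":0,"ty":0,"tz":0.001,"gripper":0},{"wx":0,"wy":0,"wz":0,"tx":0,"ty":0,"tz":0.001,"gripper":0},{"wx":0,"wy":0,"wz":0,"tx":0,"ty":0,"tz":0.001,"gripper":0}]'; python3 top.py
```

```text
clock: 12.65
tcp_pos: [0.5445, 0.0833, 0.2312]
orientation: [3.141, 0.0, 1.453]
force: [-4.2, 0.5, 9.1]
opening: 0.002
scene 1045 z at edge(-.118) 0.0593 x front [-0.1228 -0.1213] ledge [-0.1355 -0.1345] y [-0.0785  0.0631]
side 620 z at edge(-.118) 0.0619 x front [-0.1203 -0.1181] ledge [-0.1342 -0.132 ] y [-0.0757  0.081 ]
12.75 [0.5445 0.0833 0.2312] [-5.27 -0.22  9.05]
```

```bash
python3 -m inch '[{"wx":0,"wy":0,"wz":0,"tx":0,"ty":0,"tz":0.0008,"gripper":0},{"wx":0,"wy":0,"wz":0,"tx":0,"ty":0,"tz":0.0008,"gripper":0},{"wx":0,"wy":0,"wz":0,"tx":0,"ty":0,"tz":0.0008,"gripper":0}]'
```

```text
clock: 13.05
tcp_pos: [0.5445, 0.0833, 0.2312]
orientation: [3.141, 0.0, 1.453]
force: [-6.7, -1.0, 12.4]
opening: -0.002
```

```bash
python3 -m inch '[{"wx":0,"wy":0,"wz":0,"tx":0,"ty":0,"tz":0,"gripper":0},{"wx":0,"wy":0,"wz":0,"tx":0,"ty":0,"tz":0,"gripper":0},{"wx":0,"wy":0,"wz":0,"tx":0,"ty":0,"tz":0,"gripper":0},{"wx":0,"wy":0,"wz":0,"tx":0,"ty":0,"tz":0,"gripper":0},{"wx":0,"wy":0,"wz":0,"tx":0,"ty":0,"tz":0,"gripper":0},{"wx":0,"wy":0,"wz":0,"tx":0,"ty":0,"tz":0,"gripper":0},{"wx":0,"wy":0,"wz":0,"tx":0,"ty":0,"tz":0,"gripper":0},{"wx":0,"wy":0,"wz":0,"tx":0,"ty":0,"tz":0,"gripper":0},{"wx":0,"wy":0,"wz":0,"tx":0,"ty":0,"tz":0,"gripper":0},{"wx":0,"wy":0,"wz":0,"tx":0,"ty":0,"tz":0,"gripper":0}]'
```

```text
clock: 14.05
tcp_pos: [0.5445, 0.0832, 0.2312]
orientation: [3.141, 0.0, 1.453]
force: [-7.2, -0.5, 12.4]
opening: 0.0
```

```bash
python3 -m inch '[{"wx":0,"wy":0,"wz":0,"tx":0,"ty":0,"tz":-0.004,"gripper":0},{"wx":0,"wy":0,"wz":0,"tx":0,"ty":0,"tz":-0.04,"gripper":0},{"wx":0,"wy":0,"wz":0,"tx":0,"ty":0,"tz":-0.12,"gripper":0},{"wx":0,"wy":0,"wz":0,"tx":0,"ty":0,"tz":-0.2,"gripper":0},{"wx":0,"wy":0,"wz":0,"tx":0,"ty":0,"tz":-0.28,"gripper":0},{"wx":0,"wy":0,"wz":0,"tx":0,"ty":0,"tz":-0.28,"gripper":0},{"wx":0,"wy":0,"wz":0,"tx":0,"ty":0,"tz":-0.28,"gripper":0},{"wx":0,"wy":0,"wz":0,"tx":0,"ty":0,"tz":-0.28,"gripper":0}]'; python3 top.py e1
```

```text
clock: 14.85
tcp_pos: [0.544, 0.0832, 0.3684]
orientation: [-3.14, 0.0, 1.453]
force: [-0.0, 0.1, -0.1]
opening: -0.002
scene 1474 z at edge(-.118) 0.0588 x front [-0.1232 -0.1224] ledge [-0.1356 -0.1339] y [-0.0782  0.0786]
side 632 z at edge(-.118) 0.0593 x front [-0.122  -0.1204] ledge [-0.1342 -0.1322] y [-0.075   0.0815]
14.95 [0.5439 0.0832 0.3678] [-0.37 -0.35  0.44]
```

View pics/e1.png

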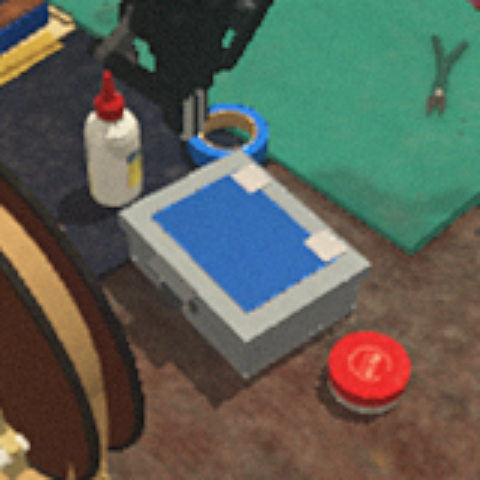

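The lid is flat and shut, with its edge at about 59 mm. The glue at (113,150), the roll at (228,135) and the tin at (370,370) are where they were, and the gripper is clear.

```bash
python3 -c "
from workcell import arm; print(arm.sign_off())"
```

```text
the job is handed in; nothing more can be done
None
```

The case is shut and its catch has snapped home; the job was handed in at about 15 s of the 72 s allowed.

- **Lid:** I pushed it from behind with the closed fingertips, and the readings during the push stayed around 2 N. At about 0.45 rad past upright it started falling by itself, so I backed the gripper off. It then swung down untouched and came to rest on the catch with its front edge at about 67.5 mm.
- **Catch:** Pressing the front edge met about 8 N, then gave way and came to a hard stop. I held it there for just over a second at about 12.4 N downward. The finger also dragged sideways on the lid by about 7 N, making roughly 14 N in total, which is inside the 7–18 N band.
- **Last checks:** With the gripper clear, the front edge measured 58.8 mm in one camera and 59.3 mm in the other, against a limit of 60.5 mm. During the press the side camera read 2–3 mm higher than the scene camera, probably because the finger blocked its view, and the two agreed once the finger was away. The glue bottle, tin and tape roll looked unmoved in the last picture; I did not re-measure their positions.

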